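# Bolt the peg carousel

### The arm

A 6-joint arm with a two-finger parallel gripper is mounted at the origin on the work surface. World frame = base frame: x ahead of the robot, y to its left, z up, the work surface at z = 0. Lengths are in m, angles in rad, forces in N, time in s.
With the tool pointing down it reaches from about 0.3 to 0.85 m from the base axis. Payload 5.4 kg.
Tool frame: the origin (TCP) lies at the very end of the fingers, on their centre line; the grasp point (between the pads) lies 19 mm behind it (robot.hold_point_z is the distance from the TCP to the grasp point, in m); z points along the fingers, y is the line along which they close (so a half turn about z gives the same grasp; the last joint's range is limited). The gripper opens to 85 mm and grips with 20 to 120 N. Pads are 22 mm wide; open, the fingers measure 114 mm over their backs; the gripper's body (76 mm by 85 mm) begins 54 mm behind the grasp point. The pads swing forward as they close: fully open they stand 13 mm farther back than shut.
Start: joints at [-1.553, 0.158, 1.597, -0, 1.386, -0.21], TCP at [0.13, -0.56, 0.231] pointing down, gripper open.
Joint ranges: [-2.91, 2.91], [-0.94, 2.29], [0.18, 2.7], [-1.29, 4.43], [0.17, 2.64], [-3, 3]. Speed limits (rad/s): [2.57, 2.57, 3.14, 3.14, 3.14, 3.14].

### API

Orientations are given as a unit quaternion [w, x, y, z].
In Python, from plant import robot gives the robot as it stands.
- The arm moves only by the tool jog_arm, never from a script. Its argument "steps" is a list of rows, each an object of numbers: "wx", "wy", "wz": the turn, a rotation vector about the tool's x, y, z each as a share of 5 degrees, from -1 to 1; "tx", "ty", "tz": the shift along the tool's x, y, z each as a share of 0.025 m, from -1 to 1; "claw": the closure, from 0 (fully open) to 1 (shut). In form: [{"wx": .., "wy": .., "wz": .., "tx": .., "ty": .., "tz": .., "claw": ..}, ...]. A call has 1 to 12 rows; each row shifts and turns the commanded pose from where the row before left it, along the tool's axes as they then stand; what a row does not reach is not made up. A row lasts 1/12 s, in which the tool goes at most 41.7 mm and 7.16 degrees, less where a joint would pass 70% of its speed; a pose out of reach is approached as far as the arm can. A call with a number of a shift or a turn outside -1 to 1 is refused whole. A call with a gripper value outside its range is refused whole. The fingers move at their own pace and stop on an object; "grip_force" is the grip in N (left out, the last holds). Time passes only in rows, so rows that do not move let the fingers close. It gives the time, the measured TCP pose, the force, the opening and the grip force at its end, in the units of the state.
- robot.sense(): the state, without advancing time (a new reading comes with each control period).
- robot.read_camera(name): name is "scene" or "top" or "wrist"; returns (picture, depth): 420x560x3 uint8, red, green, blue; 420x560 float32, m along the optical axis (not along the pixel's ray), 0 where there is no reading.
- robot.camera_params(name): a dict with "intrinsics" (3x3 intrinsics, pixels), "cam_to_world" (4x4, takes a point from camera to world coordinates). Camera axes: x right, y down, z forward; pixel columns grow to the right and rows downward; lengths in m; the calibration is good to about 2 mm. A picture is of the moment at which its call begins: read the wrist's pose just before it. camera_params takes no time and is no camera call; for the wrist camera it gives the pose at the moment of the call.
- robot.sign_off(): hands the job in; it is judged then, once.
The state is a dict: "time_s": time; "q": joint angles; "qvel": joint speeds; "joint_torque": joint torques, N m; "tool_pos": TCP position; "tool_rot": TCP orientation; "wrist_force": force on the tool from outside, world axes, zero at the start; "wrist_torque": the same for the moment, N m; "finger_gap": finger opening in m; "gripper_force": force on a finger pad.
Only numpy, scipy, OpenCV 4.12 (cv2) and the standard library are available. Lean on these libraries where they do the work, as an engineer would, in place of code of your own. Each camera call takes 0.05 s, during which the arm holds its last target. There are 200 camera calls.

### The job

Lock the peg carousel so that it cannot turn: lift the handle of the barrel bolt out of the notch it rests in, slide the bolt through the keeper on the turntable, drop the handle all the way down into the far notch and let go. Work gently: never force the handle against the metal of its housing (it bends at about 15 N), and do not turn the carousel or disturb the things lying around.

Things in the scene. Friction and masses are not known exactly. Their poses are not given: they have to be found in the camera images.
- housing: Steel barrel bolt housing, fixed on a plywood board (18 mm thick, placed and turned anyhow). Origin on the bolt's axis, 70 mm above the ledge, midway in the notch where the handle starts (near notch). y: level along the bolt towards the carousel, the way it slides to lock; x: level, away from the handle's side; z up. A block 46 mm wide, top 12 mm below the axis, carries it.
- comb (a point): Point on the comb, the upright steel edge on the handle's side, in the middle of the near notch at axis height, 17.5 mm from the axis (x from -22 to -16 mm is the comb). Along the housing's y: horn 20 mm above the axis from -26 to -5.5 mm; near notch -5.5 to 5.5 mm; land 6 to 7 mm above the axis; far notch 11 mm wide; horn 20 mm above the axis, 30 mm long.
- far_zone (a point): Middle of the stretch where the far notch can be: on the comb, 54 mm along the housing's y. The plate with the far notch was screwed on wherever it suited and does not shift: the notch's middle lies anywhere from 40 to 68 mm along y. It is not measured; feel for it (the horn beyond it stops a handle held at 0.6 to 0.9 rad) or look.
- grip: The handle: steel stem, 8 mm in diameter, square out from the bolt towards the housing's -x, with a ball at its end. Origin on the bolt's axis at the stem's root; it slides with the bolt and turns about the housing's y. Pressed on the housing with over about 15 N it bends it. No part of the housing stands in front of the comb; guide loops at y = -36 and 122 mm rise 13 mm above the axis.
- keeper (a point): Middle of the keeper, a white plastic arch on the turntable, 12 mm long, 18 mm wide inside, on the bolt's axis 165 mm along the housing's y. The 12 mm bolt, whose end starts 145 mm along y, passes through it. The carousel (turntable 160 mm across, post, ring of wooden pegs, 210 mm tall, axis 235 mm along y) turns easily and starts lined up to within 0.015 rad.
- knob (a point): Centre of the handle's steel ball, 18 mm in diameter, 60 mm from the bolt's axis. In the housing's frame it is at (-0.060 cos h, s, 0.060 sin h) with s the bolt's and h the handle's joint value.
- bolt (a joint): How far the bolt has slid towards the carousel, m: 0 with the handle over the near notch (the start), 0.040 to 0.068 (1.5 mm play) in the far notch, stop at 0.074. Slides with about 1.5 N of friction.
- handle (a joint): Angle of the handle, rad: 0 lying level, all the way down in a notch (a stop holds it there); about 0.55 to 0.6 when the stem lies on the land between the notches; over 1.05 it would clear the tall end horns; 1.3 is the stop. It turns easily and falls by its own weight.
- peg: A loose wooden clothes peg, 70 mm long, lying on the board behind the bolt. A bystander. (A fixed clear soap box, 56 mm above the ledge at its top, stands there too, 45 to 115 mm behind the bolt's axis.)
- saucer: White ceramic saucer, 130 mm across, 20 mm high. A bystander.
- cup: Blue ceramic cup, 76 mm across, 90 mm high. A bystander.
- brush: Brush with a yellow handle. A bystander.

How it is judged:
On the way, in this order (a step that is already met when the one before it is completed fails the run):
1. the handle is lifted out of the near notch, before the bolt has slid (value of joint handle above 0.5 rad and value of joint bolt below 0.008 m), for 0.03 s.
2. the bolt is slid over the land with the handle up (value of joint bolt above 0.02 m and value of joint handle above 0.3 rad), for 0.03 s.
At the end, for the whole second after the job is handed in: The handle lies all the way down (within 0.08 rad) in the far notch, with the bolt slid at least 34 mm (so through the keeper) and at rest (value of joint bolt above 0.034 m and value of joint handle below 0.08 rad and velocity of joint bolt between -0.005 and 0.005 m/s); the robot touches nothing.
It fails at once if the handle is forced against the housing or strike plate with more than 15 N (contact force between grip and housing above 15 N).
It fails at once if the carousel is turned: its keeper moves more than 10 mm (distance of keeper from where it was at the start of the episode above 0.01 m).
It fails at once if a bystander is moved more than 15 mm (distance of any of peg, saucer, cup, brush from where it was at the start of the episode above 0.015 m).
It also fails if it takes over 45 s, if anything falls off the work surface, if the arm or the gripper's body presses on something with over 40 N, if the wrist force passes 120 N, or if a joint passes its speed limit or range.

## Working session

There is one attempt and no reset: what is moved stays moved. The work goes in short steps, Python scripts to look and compute and a tool call to move; the robot and the scene stay as the last step left them, time stands still between calls to the robot, and variables do not carry over. Pictures are saved under pics/ and viewed, at most 10 in all, crops included, and the job is handed in when it is done.

Besides the shell and the picture viewer there is one more tool, called after ">>>" as a command line: name --argument value ..., lists and objects as JSON in quotes. jog_arm: Moves the arm, as the interface text tells. Shift numbers are shares of 0.025 m and turn numbers shares of 5 degrees, none past 1 either way. Its arguments: {"type":"object","properties":{"steps":{"type":"array","items":{"type":"object","properties":{"wx":{"type":"number","minimum":-1,"maximum":1},"wy":{"type":"number","minimum":-1,"maximum":1},"wz":{"type":"number","minimum":-1,"maximum":1},"tx":{"type":"number","minimum":-1,"maximum":1},"ty":{"type":"number","minimum":-1,"maximum":1},"tz":{"type":"number","minimum":-1,"maximum":1},"claw":{"type":"number"}}}},"grip_force":{"type":"number"}},"required":["steps"]}

```bash
mkdir -p pics; ls; cat > h.py <<'E'
import numpy as np, cv2
from plant import robot
def cap(n,f):
    P=robot.camera_params(n); im,d=robot.read_camera(n)
    np.savez('pics/'+f+'.npz',im=im,d=d,K=P['intrinsics'],T=P['cam_to_world'])
    cv2.imwrite('pics/'+f+'.png',im[:,:,::-1]); return im,d,P
def load(f): return np.load('pics/'+f+'.npz')
def pt(z,u,v,r=1):
    w=z['d'][v-r:v+r+1,u-r:u+r+1]; d=np.median(w[w>0]) 
    p=np.linalg.inv(z['K'])@[u,v,1]*d
    return z['T'][:3,:3]@p+z['T'][:3,3]
def proj(z,X):
    p=z['T'][:3,:3].T@(np.array(X)-z['T'][:3,3]); p=z['K']@p; return p[:2]/p[2]
E
python3 - <<'E'
from h import *
a=cap('scene','s0');b=cap('top','t0')
cv2.imwrite('pics/st0.png',np.hstack([cv2.resize(x[0][:,:,::-1],(800,600)) for x in(a,)]))
print(robot.camera_params('top')['cam_to_world'],robot.camera_params('scene')['cam_to_world'],robot.camera_params('wrist')['cam_to_world'])
print(robot.sense())
E
```

```text
pics
[[-0.01004381 -0.99721679  0.07387688  0.40687386]
 [-0.99990389  0.010722    0.0087891   0.01236541]
 [-0.00955675 -0.0737815  -0.99722864  1.33002844]
 [ 0.          0.          0.          1.        ]] [[-0.51213366  0.60718823 -0.60748791  1.31861463]
 [ 0.85878114  0.34994305 -0.37421227  0.52818873]
 [-0.01463111 -0.71334586 -0.70065941  0.97974738]
 [ 0.          0.          0.          1.        ]] [[ 0.225695   -0.92188699 -0.31493833  0.21078286]
 [-0.9741963  -0.21418107 -0.07119009 -0.54056235]
 [-0.00182461  0.32287901 -0.94643849  0.37264681]
 [ 0.          0.          0.          1.        ]]
{'time_s': 0.1, 'q': array([-1.55308000e+00,  1.59005461e-01,  1.59815365e+00,  1.01469039e-05,
        1.38619886e+00, -2.10069281e-01]), 'qvel': array([-2.10713198e-04, -2.10497314e-03, -1.61855380e-03, -8.77614810e-04,
       -3.23528786e-05, -1.22883765e-03]), 'joint_torque': array([ 1.83658099e-04, -3.96987712e+01, -3.32337713e+01, -1.43367529e-04,
        4.16785420e-03,  3.06666402e-05]), 'tool_pos': array([ 0.1298365 , -0.55957383,  0.23038073]), 'tool_rot': array([-8.78099519e-04,  9.93520942e-01,  1.13645763e-01,  8.97234598e-05]), 'wrist_force': array([ 0.42085318, -0.31693893, -0.15133775]), 'wrist_torque': array([ 0.02632078, -0.00454308,  0.05085866]), 'gripper_force': 0.0, 'finger_gap': 0.0853236774871076}
```

View pics/t0.png

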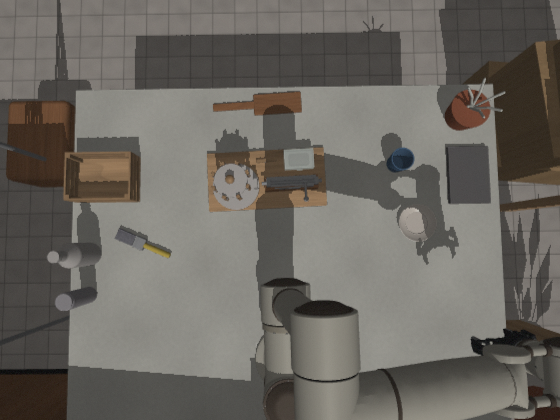

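View pics/st0.png

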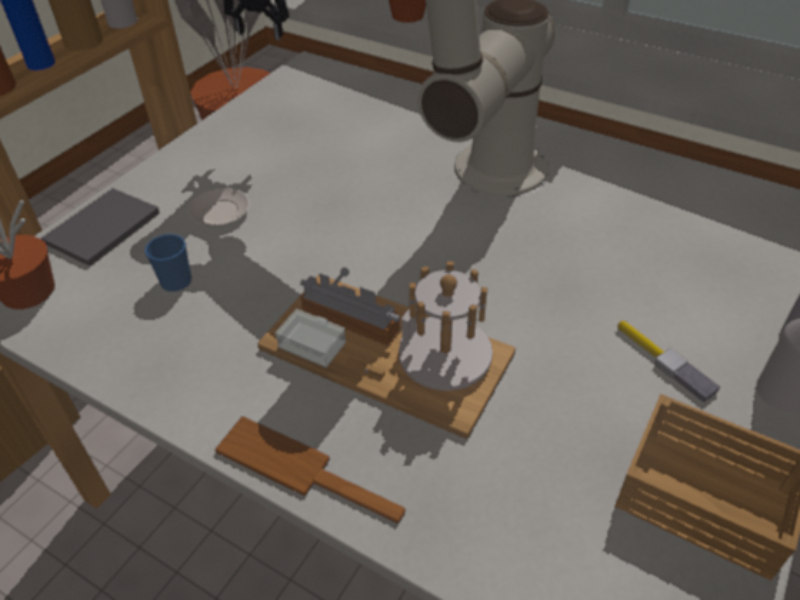

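The top view shows the housing from about (320,183) to (265,182), with the carousel at (236,187) on its +y side. The handle ball is at (305,197), on the robot's side. Next I'll get rough coordinates from depth.

```bash
python3 - <<'E'
from h import *
t=load('t0'); s=load('s0')
for n,u,v in [('ball',305,197),('stem',305,192),('hs R',316,184),('hs L',270,183),('carous',236,187),('board',290,203),('board2',222,205),('table',350,240),('corner',208,211),('corner',326,205)]: print(n,pt(t,u,v).round(3))
for n,u,v in [('ball',241,190),('post',313,199)]: print(n,pt(s,u,v).round(3))
print(robot.camera_params('wrist')['intrinsics'])
E
```

```text
ball [ 0.543 -0.069  0.075]
stem [ 0.56  -0.069  0.071]
hs R [ 0.587 -0.106  0.068]
hs L [0.59  0.047 0.079]
carous [0.565 0.148 0.176]
board [ 0.529 -0.02   0.016]
board2 [0.522 0.212 0.039]
table [ 0.399 -0.228 -0.001]
corner [0.505 0.267 0.002]
corner [ 0.522 -0.146  0.002]
ball [ 0.541 -0.065  0.073]
post [0.596 0.173 0.202]
[[376.51522533   0.         284.68758941]
 [  0.         376.51522533 205.57550758]
 [  0.           0.           1.        ]]
```

>>> jog_arm --steps '[{"wz": 0.72},{"wz": 0.72},{"wz": 0.7},{"tx": 0.8,"ty": -1},{"tx": 0.8,"ty": -1},{"tx": 0.8,"ty": -1},{"tx": 0.8,"ty": -1},{"tx": 0.8,"ty": -1},{"tx": 0.8,"ty": -1},{"tx": 0.8,"ty": -1},{"tx": 0.8,"ty": -1},{"tx": 0.8,"ty": -1}]'

```text
$.steps[0]: bad value
```

>>> jog_arm --steps '[{"tx": 0.8,"ty": -1},{"tx": 0.8,"ty": -1},{"tx": 0.8,"ty": -1},{"tx": 0.8,"ty": -1},{"tx": 0.8,"ty": -1},{"tx": 0.8,"ty": -1},{"tx": 0.8,"ty": -1},{"tx": 0.8,"ty": -1},{"tx": 0.8,"ty": -1},{"tx": 0.8,"ty": -1},{"tz": 0.5},{}]'

```text
$.steps[0]: bad value
```

```bash
python3 - <<'E'
from h import *
s=robot.sense(); print(s['time_s'],s['tool_pos'],s['tool_rot'],s['wrist_force'])
cap('wrist','w1')
E
```

```text
0.1 [ 0.1298365  -0.55957383  0.23038073] [-8.78099519e-04  9.93520942e-01  1.13645763e-01  8.97234598e-05] [ 0.42085318 -0.31693893 -0.15133775]
```

View pics/w1.png

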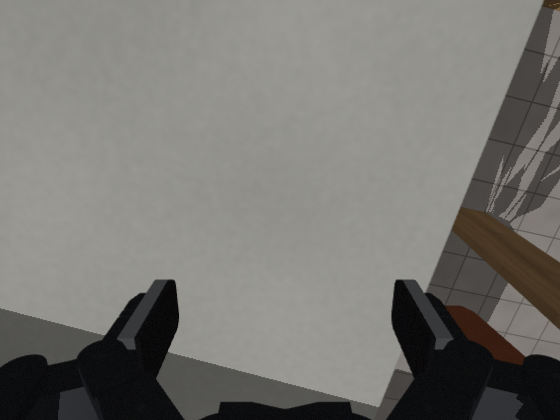

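The moves were refused, probably because every field has to be present. The picture only shows bare table, with the fingers at the bottom (170,290) and (395,290).

>>> jog_arm --steps '[{"wx": 0,"wy": 0,"wz": 0.72,"tx": 0,"ty": 0,"tz": 0,"claw": 0},{"wx": 0,"wy": 0,"wz": 0.72,"tx": 0,"ty": 0,"tz": 0,"claw": 0},{"wx": 0,"wy": 0,"wz": 0.7,"tx": 0,"ty": 0,"tz": 0,"claw": 0},{"wx": 0,"wy": 0,"wz": 0,"tx": 0.8,"ty": -1,"tz": 0,"claw": 0},{"wx": 0,"wy": 0,"wz": 0,"tx": 0.8,"ty": -1,"tz": 0,"claw": 0},{"wx": 0,"wy": 0,"wz": 0,"tx": 0.8,"ty": -1,"tz": 0,"claw": 0},{"wx": 0,"wy": 0,"wz": 0,"tx": 0.8,"ty": -1,"tz": 0,"claw": 0},{"wx": 0,"wy": 0,"wz": 0,"tx": 0.8,"ty": -1,"tz": 0,"claw": 0},{"wx": 0,"wy": 0,"wz": 0,"tx": 0.8,"ty": -1,"tz": 0,"claw": 0},{"wx": 0,"wy": 0,"wz": 0,"tx": 0.8,"ty": -1,"tz": 0,"claw": 0},{"wx": 0,"wy": 0,"wz": 0,"tx": 0.8,"ty": -1,"tz": 0,"claw": 0},{"wx": 0,"wy": 0,"wz": 0,"tx": 0.8,"ty": -1,"tz": 0,"claw": 0}]'

```text
time_s: 1.15
tool_pos: [0.301, -0.3264, 0.2311]
tool_rot: [-0.0, 1.0, 0.02, -0.0]
wrist_force: [0.2, 0.7, 0.5]
finger_gap: 0.0854
gripper_force: 0.0
```

>>> jog_arm --steps '[{"wx": 0,"wy": 0,"wz": 0,"tx": 0.8,"ty": -1,"tz": 0,"claw": 0},{"wx": 0,"wy": 0,"wz": 0,"tx": 0.8,"ty": -1,"tz": 0,"claw": 0},{"wx": 0,"wy": 0,"wz": 0,"tx": 0.8,"ty": -1,"tz": 0,"claw": 0},{"wx": 0,"wy": 0,"wz": 0,"tx": 0.8,"ty": -1,"tz": 0,"claw": 0},{"wx": 0,"wy": 0,"wz": 0,"tx": 0.8,"ty": -1,"tz": 0,"claw": 0},{"wx": 0,"wy": 0,"wz": 0,"tx": 0.8,"ty": -1,"tz": 0,"claw": 0},{"wx": 0,"wy": 0,"wz": 0,"tx": 0.8,"ty": -1,"tz": 0,"claw": 0},{"wx": 0,"wy": 0,"wz": 0,"tx": 0.8,"ty": -1,"tz": 0,"claw": 0},{"wx": 0,"wy": 0,"wz": 0,"tx": 0.8,"ty": -1,"tz": 0,"claw": 0},{"wx": 0,"wy": 0,"wz": 0,"tx": 0.8,"ty": -1,"tz": 0,"claw": 0},{"wx": 0,"wy": 0,"wz": 0,"tx": 0.8,"ty": -1,"tz": 0.4,"claw": 0},{"wx": 0,"wy": 0,"wz": 0,"tx": 0,"ty": 0,"tz": 0.4,"claw": 0}]'

```text
time_s: 2.15
tool_pos: [0.5113, -0.0402, 0.2114]
tool_rot: [-0.001, 1.0, 0.023, 0.001]
wrist_force: [-0.1, -0.1, -0.6]
finger_gap: 0.0856
gripper_force: 0.0
```

```bash
python3 - <<'E'
from h import *
s=robot.sense(); print(s['time_s'],s['tool_pos'],s['tool_rot'],s['wrist_force'])
im,d,P=cap('wrist','w2')
cv2.imwrite('pics/w2b.png',cv2.resize(im[:,:,::-1],(800,600),interpolation=cv2.INTER_CUBIC))
E
```

```text
2.15 [ 0.51132687 -0.04022571  0.2114418 ] [-7.30130547e-04  9.99739493e-01  2.27753502e-02  1.30221900e-03] [-0.14515175 -0.13265406 -0.58549619]
```

View pics/w2b.png

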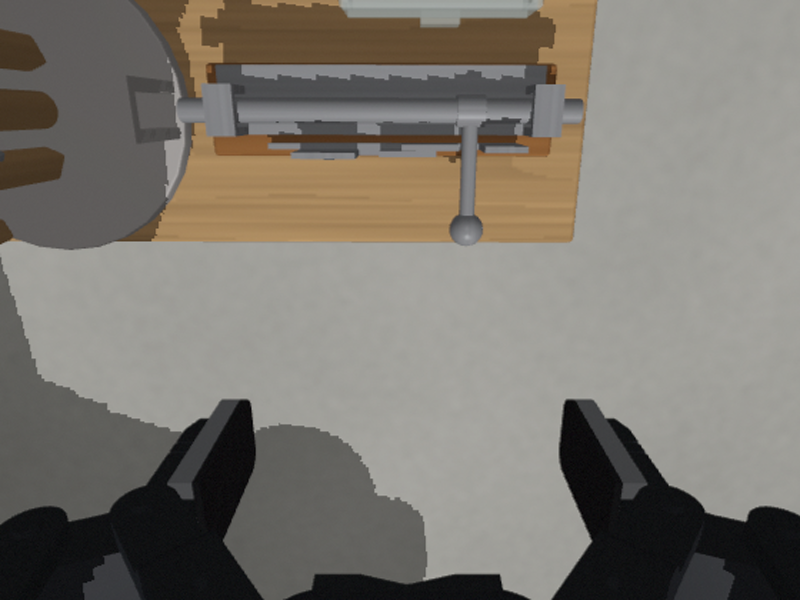

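The view is clear. The ball is at (466,229), the stem at x≈468, the bolt axis runs along row ≈110, and the keeper is at (150,110). The comb edge is along row ≈150, with a plate at 270–358. Next I'll fit the axis and build the comb's height profile from depth.

```bash
python3 - <<'E'
from h import *
z=load('w2'); d=z['d']; K=z['K']; v,u=np.mgrid[:420,:560]
p=np.stack([(u-K[0,2])/K[0,0]*d,(v-K[1,2])/K[1,1]*d,d],-1)
W=p@z['T'][:3,:3].T+z['T'][:3,3]; W[d==0]=np.nan
s=1/1.42857
# ball: points near pixel
uv=(int(466*s),int(229*s)); 
m=np.hypot(u-uv[0],v-uv[1])<10; B=W[m&(W[...,2]>.06)]
from scipy.optimize import least_squares
r=least_squares(lambda c:np.linalg.norm(B-c,axis=1)-.009,np.nanmean(B,0)-[0,0,.005],loss='soft_l1',f_scale=.001); ball=r.x; print('ball',ball.round(4),len(B))
# bolt cylinder between columns 240..455 rows 98..122
m=(u>245*s)&(u<450*s)&(v>99*s)&(v<121*s); A=W[m]
A=A[A[:,2]>.06]
def f(q): 
    x0,k,z0,kz,R=q; return np.hypot(A[:,0]-x0-k*A[:,1],A[:,2]-z0-kz*A[:,1])-R
r=least_squares(f,[.59,-.04,.07,0,.006],loss='soft_l1',f_scale=.001); print('bolt',r.x.round(4),len(A))
x0,k,z0,kz,R=r.x
ey=np.array([k,1,0])/np.hypot(1,k); ex=np.array([ey[1],-ey[0],0])
sb=(ball-[x0,0,0])@ey; O=np.array([x0,0,z0])+sb*ey; O[2]=z0+kz*O[1]
print('yaw k',k,'O',O.round(4),'ball in H',[(ball-O)@ex,(ball-O)@ey,ball[2]-O[2]])
np.savez('H.npz',O=O,ex=ex,ey=ey)
H=np.stack([(W-O)@ex,(W-O)@ey,W[...,2]-O[2]],-1)
for y in np.arange(-30,105,2.):
    q=H[(abs(H[...,1]*1e3-y)<1)&(H[...,0]>-.0245)&(H[...,0]<-.014)]
    print(y,len(q),(np.nanmax(q[:,2])*1e3).round(1) if len(q) else '', (q[q[:,2]>-.005][:,0]*1e3).round(0).tolist() if len(q) else '')
E
```

```text
ball [ 0.536  -0.0699  0.0695] 302
bolt [ 5.931e-01 -4.380e-02  7.040e-02 -2.000e-04  5.200e-03] 2147
yaw k -0.04376186651786126 O [ 0.596  -0.0672  0.0704] ball in H [np.float64(-0.060048661424873126), np.float64(9.756725319799054e-19), np.float64(-0.0008828581051742029)]
-30.0 19 -11.6 []
-28.0 14 -11.3 []
-26.0 22 20.1 [-16.0, -16.0, -17.0, -17.0, -17.0, -18.0, -19.0]
-24.0 35 20.3 [-16.0, -16.0, -16.0, -16.0, -16.0, -16.0, -17.0, -17.0, -17.0, -17.0, -17.0, -18.0, -18.0, -18.0, -18.0, -19.0, -19.0, -19.0, -19.0]
-22.0 31 20.1 [-16.0, -16.0, -16.0, -16.0, -16.0, -16.0, -17.0, -17.0, -17.0, -17.0, -17.0, -17.0, -17.0, -18.0, -18.0, -19.0, -19.0]
-20.0 35 20.5 [-16.0, -16.0, -16.0, -16.0, -16.0, -17.0, -17.0, -17.0, -17.0, -17.0, -17.0, -18.0, -18.0, -18.0, -19.0, -19.0, -19.0]
-18.0 31 20.8 [-16.0, -16.0, -16.0, -16.0, -16.0, -17.0, -17.0, -17.0, -17.0, -17.0, -18.0, -18.0, -18.0, -19.0, -19.0, -18.0]
-16.0 33 20.1 [-16.0, -16.0, -16.0, -16.0, -16.0, -16.0, -17.0, -17.0, -17.0, -17.0, -17.0, -17.0, -18.0, -18.0, -18.0, -19.0, -19.0, -19.0]
-14.0 35 20.6 [-16.0, -16.0, -16.0, -16.0,
[... 7253 characters left out ...]
21.0, -21.0, -21.0, -21.0, -21.0, -21.0]
82.0 40 20.4 [-16.0, -18.0, -19.0, -19.0, -19.0, -19.0, -19.0, -19.0, -19.0, -19.0, -19.0, -20.0, -20.0, -20.0, -20.0, -21.0, -21.0, -21.0, -21.0, -21.0, -21.0]
84.0 37 20.4 [-17.0, -19.0, -19.0, -19.0, -19.0, -19.0, -19.0, -20.0, -19.0, -19.0, -20.0, -20.0, -21.0, -21.0, -21.0, -21.0, -21.0, -21.0]
86.0 41 19.9 [-19.0, -19.0, -19.0, -19.0, -19.0, -19.0, -19.0, -19.0, -19.0, -20.0, -20.0, -20.0, -21.0, -21.0, -21.0, -21.0, -21.0, -21.0]
88.0 22 19.4 [-16.0, -19.0, -19.0, -19.0, -20.0, -21.0]
90.0 21 -4.2 [-18.0]
92.0 24 -4.5 [-18.0]
94.0 26 -5.0 []
96.0 32 -4.9 [-18.0]
98.0 32 -4.6 [-18.0]
100.0 32 -5.2 []
102.0 30 -4.8 [-17.0, -18.0]
104.0 28 -5.6 []
```

```bash
python3 - <<'E'
from h import *
z=load('w2'); g=np.load('H.npz'); d=z['d']; K=z['K']; v,u=np.mgrid[:420,:560]
p=np.stack([(u-K[0,2])/K[0,0]*d,(v-K[1,2])/K[1,1]*d,d],-1)
W=p@z['T'][:3,:3].T+z['T'][:3,3]; O=g['O']
H=np.stack([(W-O)@g['ex'],(W-O)@g['ey'],W[...,2]-O[2]],-1)*1e3
ok=(d>0)&(H[...,0]>-24)&(H[...,0]<-15)
def e(n,lo,hi,y0,y1):
    y=np.sort(H[ok&(H[...,2]>lo)&(H[...,2]<hi)&(H[...,1]>y0)&(H[...,1]<y1)][:,1]); print(n,y[:5].round(1),y[-5:].round(1))
e('horn1',17,23,-40,0); e('land',5.2,9,5.2,60); e('horn2',17,23,40,100)
# stem mid y at various x, from stem pixels
for x in (-48,-40,-30): 
    q=H[(d>0)&(abs(H[...,0]-x)<2)&(H[...,2]>-2)&(abs(H[...,1])<10)]; print('stem',x,q[:,1].min().round(1),q[:,1].max().round(1))
print('target yaw deg',np.degrees(np.arctan2(g['ex'][1],g['ex'][0])))
from scipy.spatial.transform import Rotation as R
s=robot.sense();q=s['tool_rot'];Rt=R.from_quat(q[[1,2,3,0]]).as_matrix();print(Rt.round(4))
ball=O+g['ex']*-.06
print('to ball (tool):',Rt.T@(ball-s['tool_pos']-Rt[:,2]*-.019*1) , 'tcp',s['tool_pos'],'ball',ball)
E
```

```text
horn1 [-25.9 -25.7 -25.6 -25.6 -25.4] [-5.6 -5.5 -5.5 -5.4 -5.3]
land [5.7 6.3 6.4 6.4 6.4] [56.8 57.7 58.4 59.1 59.9]
horn2 [57.2 57.2 57.2 57.3 57.8] [86.6 86.7 87.1 87.2 87.4]
stem -48 -3.5 4.2
stem -40 -3.9 3.8
stem -30 -3.4 4.1
target yaw deg 2.5057714693931
[[ 0.999   0.0451 -0.0035]
 [ 0.0451 -0.999   0.0015]
 [-0.0034 -0.0016 -1.    ]]
to ball (tool): [0.02665693 0.02963311 0.15691118] tcp [ 0.5085889  -0.04167414  0.20845439] ball [ 0.53607016 -0.06987219  0.07040419]
```

Measured edges are consistent with the given sizes. The near horn runs −25.9 to −5.4 mm and the far horn 57.2 to 87.3 mm (30 mm long), which puts the far notch centre at about 51.7 mm. I'll go above the ball, part-close the fingers and check the centring.

>>> jog_arm --steps '[{"wx": 0,"wy": 0,"wz": 0,"tx": 0.54,"ty": 0.6,"tz": 0,"claw": 0.3},{"wx": 0,"wy": 0,"wz": 0,"tx": 0.53,"ty": 0.59,"tz": 0,"claw": 0.55},{"wx": 0,"wy": 0,"wz": 0,"tx": 0,"ty": 0,"tz": 0.9,"claw": 0.55},{"wx": 0,"wy": 0,"wz": 0,"tx": 0,"ty": 0,"tz": 0.9,"claw": 0.55},{"wx": 0,"wy": 0,"wz": 0,"tx": 0,"ty": 0,"tz": 0.9,"claw": 0.55},{"wx": 0,"wy": 0,"wz": 0,"tx": 0,"ty": 0,"tz": 0.9,"claw": 0.55},{"wx": 0,"wy": 0,"wz": 0,"tx": 0,"ty": 0,"tz": 0.5,"claw": 0.6},{"wx": 0,"wy": 0,"wz": 0,"tx": 0,"ty": 0,"tz": 0,"claw": 0.6},{"wx": 0,"wy": 0,"wz": 0,"tx": 0,"ty": 0,"tz": 0,"claw": 0.6}]'

```text
time_s: 2.95
tool_pos: [0.5364, -0.0731, 0.1088]
tool_rot: [-0.0, 1.0, 0.02, -0.001]
wrist_force: [-0.3, 0.1, 1.1]
finger_gap: 0.0341
gripper_force: 0.0
```

```bash
cat >> h.py <<'E'
from scipy.spatial.transform import Rotation as R
def st():
    s=robot.sense(); q=s['tool_rot']; g=np.load('H.npz'); Rt=R.from_quat(q[[1,2,3,0]]).as_matrix()
    M=np.stack([g['ex'],g['ey'],[0,0,1]]); c=s['tool_pos']-.019*Rt[:,2]
    print('t',s['time_s'].__round__(2),'grasp pt in H mm',(M@(c-g['O'])*1e3).round(1),'F_H',(M@s['wrist_force']).round(1),'gap',s['finger_gap'],s['gripper_force'])
    print('tool axes in H',(M@Rt).round(3).tolist()); return s
E
python3 - <<'E'
from h import *
st(); im,d,P=cap('wrist','w3')
cv2.imwrite('pics/w3b.png',cv2.resize(im[:,:,::-1],(800,600),interpolation=cv2.INTER_CUBIC))
E
```

```text
t 2.95 grasp pt in H mm [-59.7  -3.3  57.4] F_H [-0.3  0.1  1.1] gap 0.0341312954850962 0.0
tool axes in H [[1.0, -0.003, -0.001], [-0.003, -1.0, 0.0], [-0.001, -0.0, -1.0]]
```

View pics/w3b.png

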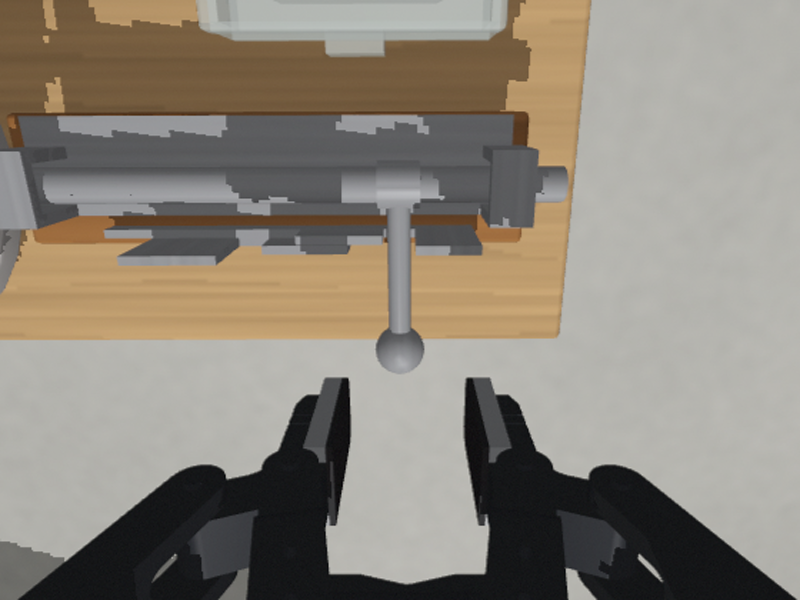

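Fingers are centred on column 407 and the ball is at (400,350), so the ball is about 2.8 mm further toward +y. That agrees with the pose reading of −3.3 mm. I'll shift +y by 3 mm, descend, and check again from close.

>>> jog_arm --steps '[{"wx": 0,"wy": 0,"wz": 0,"tx": 0,"ty": -0.12,"tz": 0,"claw": 0.6},{"wx": 0,"wy": 0,"wz": 0,"tx": 0,"ty": 0,"tz": 0.7,"claw": 0.6},{"wx": 0,"wy": 0,"wz": 0,"tx": 0,"ty": 0,"tz": 0.7,"claw": 0.6},{"wx": 0,"wy": 0,"wz": 0,"tx": 0,"ty": 0,"tz": 0.7,"claw": 0.6},{"wx": 0,"wy": 0,"wz": 0,"tx": 0,"ty": 0,"tz": 0,"claw": 0.7},{"wx": 0,"wy": 0,"wz": 0,"tx": 0,"ty": 0,"tz": 0,"claw": 0.72},{"wx": 0,"wy": 0,"wz": 0,"tx": 0,"ty": 0,"tz": 0,"claw": 0.72}]'

```text
time_s: 3.58
tool_pos: [0.5381, -0.0701, 0.0581]
tool_rot: [0.0, 1.0, 0.021, 0.001]
wrist_force: [-0.8, -0.9, -0.3]
finger_gap: 0.0239
gripper_force: 0.0
```

```bash
python3 - <<'E'
from h import *
st(); im,d,P=cap('wrist','w4')
cv2.imwrite('pics/w4b.png',cv2.resize(im[180:380,180:400,::-1],(770,700),interpolation=cv2.INTER_CUBIC)[:600])
E
```

```text
t 3.58 grasp pt in H mm [-58.1  -0.3   6.7] F_H [-0.8 -0.8 -0.3] gap 0.023909067468129982 0.0
tool axes in H [[1.0, -0.003, 0.003], [-0.003, -1.0, -0.001], [0.003, 0.001, -1.0]]
```

View pics/w4b.png

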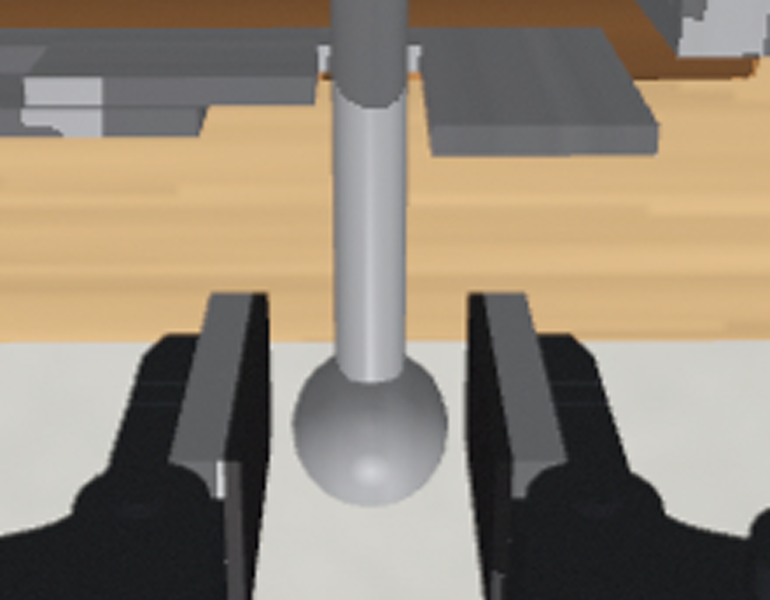

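The pads' inner edges are at 270 and 467 (centre 368.5) and the ball centre is at 370, so it is centred to 0.2 mm. The stem is also free in the notch (327–412). I'll lower slightly and grip lightly.

>>> jog_arm --steps '[{"wx": 0,"wy": 0,"wz": 0,"tx": -0.04,"ty": 0,"tz": 0.12,"claw": 0.74},{"wx": 0,"wy": 0,"wz": 0,"tx": 0,"ty": 0,"tz": 0,"claw": 0.77},{"wx": 0,"wy": 0,"wz": 0,"tx": 0,"ty": 0,"tz": 0,"claw": 0.8},{"wx": 0,"wy": 0,"wz": 0,"tx": 0,"ty": 0,"tz": 0,"claw": 0.83},{"wx": 0,"wy": 0,"wz": 0,"tx": 0,"ty": 0,"tz": 0,"claw": 0.83}]' --grip_force 20

```text
time_s: 4.05
tool_pos: [0.5361, -0.07, 0.0538]
tool_rot: [0.0, 1.0, 0.021, 0.0]
wrist_force: [-1.3, -0.4, 3.1]
finger_gap: 0.0162
gripper_force: 19.5
```

```bash
python3 -c "
from h import *
st()"
```

```text
t 4.05 grasp pt in H mm [-60.   -0.1   2.4] F_H [-1.3 -0.3  3.1] gap 0.0162373811296263 19.46166157722473
tool axes in H [[1.0, -0.003, 0.001], [-0.003, -1.0, -0.0], [0.001, 0.0, -1.0]]
```

>>> jog_arm --steps '[{"wx": 0,"wy": 0,"wz": 0,"tx": 0.012,"ty": 0,"tz": -0.24,"claw": 0.83},{"wx": 0,"wy": 0,"wz": 0,"tx": 0.036,"ty": 0,"tz": -0.237,"claw": 0.83},{"wx": 0,"wy": 0,"wz": 0,"tx": 0.059,"ty": 0,"tz": -0.232,"claw": 0.83},{"wx": 0,"wy": 0,"wz": 0,"tx": 0,"ty": 0,"tz": 0,"claw": 0.83}]'

```text
time_s: 4.38
tool_pos: [0.5387, -0.0698, 0.0723]
tool_rot: [0.0, 1.0, 0.021, -0.0]
wrist_force: [-1.5, -1.5, -1.1]
finger_gap: 0.016
gripper_force: 19.6
```

```bash
python3 -c "
from h import *
st()"
```

```text
t 4.38 grasp pt in H mm [-57.4  -0.   20.9] F_H [-1.6 -1.4 -1.1] gap 0.01604038336185554 19.585658311843872
tool axes in H [[1.0, -0.003, -0.0], [-0.003, -1.0, -0.0], [-0.0, 0.0, -1.0]]
```

Forces are small and the ball is following the arc. I'll continue to 0.8 rad.

>>> jog_arm --steps '[{"wx": 0,"wy": 0,"wz": 0,"tx": 0.082,"ty": 0,"tz": -0.226,"claw": 0.83},{"wx": 0,"wy": 0,"wz": 0,"tx": 0.104,"ty": 0,"tz": -0.216,"claw": 0.83},{"wx": 0,"wy": 0,"wz": 0,"tx": 0.125,"ty": 0,"tz": -0.204,"claw": 0.83},{"wx": 0,"wy": 0,"wz": 0,"tx": 0.145,"ty": 0,"tz": -0.191,"claw": 0.83},{"wx": 0,"wy": 0,"wz": 0,"tx": 0.164,"ty": 0,"tz": -0.176,"claw": 0.83},{"wx": 0,"wy": 0,"wz": 0,"tx": 0,"ty": 0,"tz": 0,"claw": 0.83},{"wx": 0,"wy": 0,"wz": 0,"tx": 0,"ty": 0,"tz": 0,"claw": 0.83}]'

```text
time_s: 4.97
tool_pos: [0.5542, -0.069, 0.0967]
tool_rot: [0.0, 1.0, 0.021, 0.0]
wrist_force: [-1.6, -0.0, 1.7]
finger_gap: 0.0158
gripper_force: 19.6
```

```bash
python3 - <<'E'
from h import *
st(); im,d,P=cap('wrist','w5')
cv2.imwrite('pics/w5b.png',cv2.resize(im[:,:,::-1],(800,600),interpolation=cv2.INTER_CUBIC))
E
```

```text
t 4.97 grasp pt in H mm [-41.8   0.1  45.3] F_H [-1.6  0.1  1.7] gap 0.01582459089535811 19.611249268054962
tool axes in H [[1.0, -0.002, 0.0], [-0.002, -1.0, -0.0], [0.0, 0.0, -1.0]]
```

View pics/w5b.png

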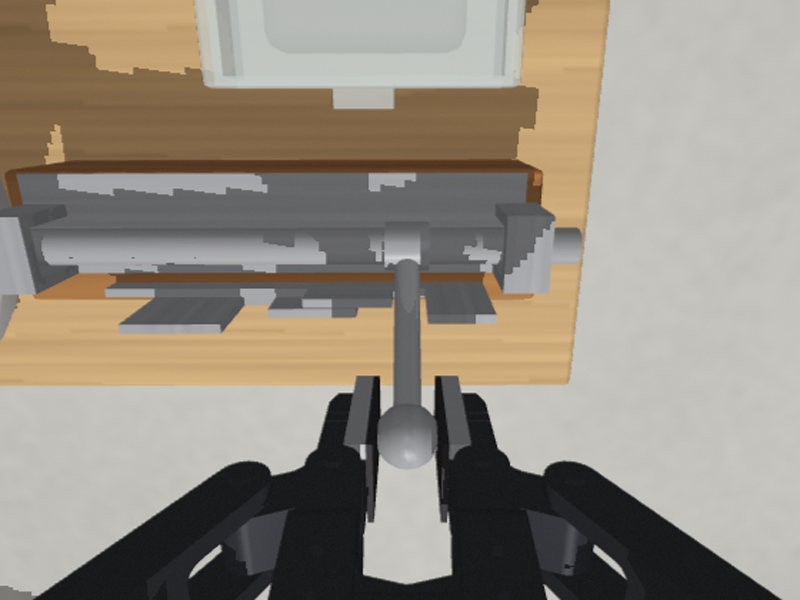

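The ball is held up at (407,437) and the stem is clear of the near notch. I'll slide in small steps.

>>> jog_arm --steps '[{"wx": 0,"wy": 0,"wz": 0,"tx": 0,"ty": -0.12,"tz": 0,"claw": 0.83},{"wx": 0,"wy": 0,"wz": 0,"tx": 0,"ty": -0.12,"tz": 0,"claw": 0.83},{"wx": 0,"wy": 0,"wz": 0,"tx": 0,"ty": -0.12,"tz": 0,"claw": 0.83},{"wx": 0,"wy": 0,"wz": 0,"tx": 0,"ty": -0.12,"tz": 0,"claw": 0.83},{"wx": 0,"wy": 0,"wz": 0,"tx": 0,"ty": -0.12,"tz": 0,"claw": 0.83}]'

```text
time_s: 5.43
tool_pos: [0.5532, -0.0538, 0.0963]
tool_rot: [0.0, 1.0, 0.021, -0.0]
wrist_force: [-1.2, -1.4, 1.3]
finger_gap: 0.0161
gripper_force: 19.6
```

>>> jog_arm --steps '[{"wx": 0,"wy": 0,"wz": 0,"tx": 0,"ty": -0.12,"tz": 0,"claw": 0.83},{"wx": 0,"wy": 0,"wz": 0,"tx": 0,"ty": -0.12,"tz": 0,"claw": 0.83},{"wx": 0,"wy": 0,"wz": 0,"tx": 0,"ty": -0.12,"tz": 0,"claw": 0.83},{"wx": 0,"wy": 0,"wz": 0,"tx": 0,"ty": -0.12,"tz": 0,"claw": 0.83},{"wx": 0,"wy": 0,"wz": 0,"tx": 0,"ty": -0.12,"tz": 0,"claw": 0.83}]'

```text
time_s: 5.85
tool_pos: [0.5526, -0.0388, 0.0964]
tool_rot: [-0.0, 1.0, 0.021, -0.0]
wrist_force: [-2.9, -2.4, 1.7]
finger_gap: 0.0163
gripper_force: 19.7
```

>>> jog_arm --steps '[{"wx": 0,"wy": 0,"wz": 0,"tx": 0,"ty": -0.12,"tz": 0,"claw": 0.83},{"wx": 0,"wy": 0,"wz": 0,"tx": 0,"ty": -0.12,"tz": 0,"claw": 0.83},{"wx": 0,"wy": 0,"wz": 0,"tx": 0,"ty": -0.12,"tz": 0,"claw": 0.83},{"wx": 0,"wy": 0,"wz": 0,"tx": 0,"ty": -0.12,"tz": 0,"claw": 0.83},{"wx": 0,"wy": 0,"wz": 0,"tx": 0,"ty": -0.12,"tz": 0,"claw": 0.83},{"wx": 0,"wy": 0,"wz": 0,"tx": 0,"ty": 0,"tz": 0,"claw": 0.83},{"wx": 0,"wy": 0,"wz": 0,"tx": 0,"ty": 0,"tz": 0,"claw": 0.83}]'

```text
time_s: 6.43
tool_pos: [0.5519, -0.0234, 0.0962]
tool_rot: [-0.001, 1.0, 0.021, -0.0]
wrist_force: [-4.2, 1.3, 3.2]
finger_gap: 0.016
gripper_force: 19.7
```

```bash
python3 -c "
from h import *
st()"
```

```text
t 6.43 grasp pt in H mm [-42.2  45.7  44.8] F_H [-4.2  1.4  3.2] gap 0.015978318106016805 19.739830791950226
tool axes in H [[1.0, -0.003, -0.001], [-0.002, -1.0, 0.001], [-0.001, -0.001, -1.0]]
```

>>> jog_arm --steps '[{"wx": 0,"wy": 0,"wz": 0,"tx": -0.03,"ty": -0.08,"tz": 0,"claw": 0.83},{"wx": 0,"wy": 0,"wz": 0,"tx": 0,"ty": -0.08,"tz": 0,"claw": 0.83},{"wx": 0,"wy": 0,"wz": 0,"tx": 0,"ty": -0.08,"tz": 0,"claw": 0.83},{"wx": 0,"wy": 0,"wz": 0,"tx": 0,"ty": 0,"tz": 0,"claw": 0.83}]'

```text
time_s: 6.77
tool_pos: [0.5515, -0.0179, 0.0963]
tool_rot: [-0.0, 1.0, 0.021, 0.001]
wrist_force: [0.7, -0.2, -2.2]
finger_gap: 0.0162
gripper_force: 19.5
```

```bash
python3 - <<'E'
from h import *
st(); im,d,P=cap('wrist','w6')
cv2.imwrite('pics/w6b.png',cv2.resize(im[150:330,170:410,::-1],(800,600),interpolation=cv2.INTER_CUBIC))
z=load('w6'); g=np.load('H.npz'); d=z['d']; K=z['K']; v,u=np.mgrid[:420,:560]
p=np.stack([(u-K[0,2])/K[0,0]*d,(v-K[1,2])/K[1,1]*d,d],-1)
W=p@z['T'][:3,:3].T+z['T'][:3,3]; O=g['O']
H=np.stack([(W-O)@g['ex'],(W-O)@g['ey'],W[...,2]-O[2]],-1)*1e3
q=H[(d>0)&(H[...,0]>-24)&(H[...,0]<-15)&(H[...,2]>18)&(H[...,2]<23)&(H[...,1]>54)][:,1];print('horn2 from',np.sort(q)[:6].round(1))
for x in(-16,-20,-25,-30):
    q=H[(d>0)&(abs(H[...,0]-x)<1)&(H[...,2]>-x*1.03)&(H[...,2]<60)&(abs(H[...,1]-51)<8)]; print('stem',x,q[:,1].min().round(1),q[:,1].max().round(1),q[:,2].max().round(1))
E
```

```text
t 6.77 grasp pt in H mm [-42.3  51.3  44.9] F_H [ 0.7 -0.2 -2.2] gap 0.016169625130102516 19.549997448921204
tool axes in H [[1.0, -0.003, 0.001], [-0.003, -1.0, 0.0], [0.001, -0.0, -1.0]]
horn2 from [54.1 54.1 54.1 54.1 54.1 54.1]
stem -16 48.6 55.4 21.4
stem -20 48.2 55.4 24.6
stem -25 48.7 55.3 29.9
stem -30 43.4 54.9 56.4
```

View pics/w6b.png

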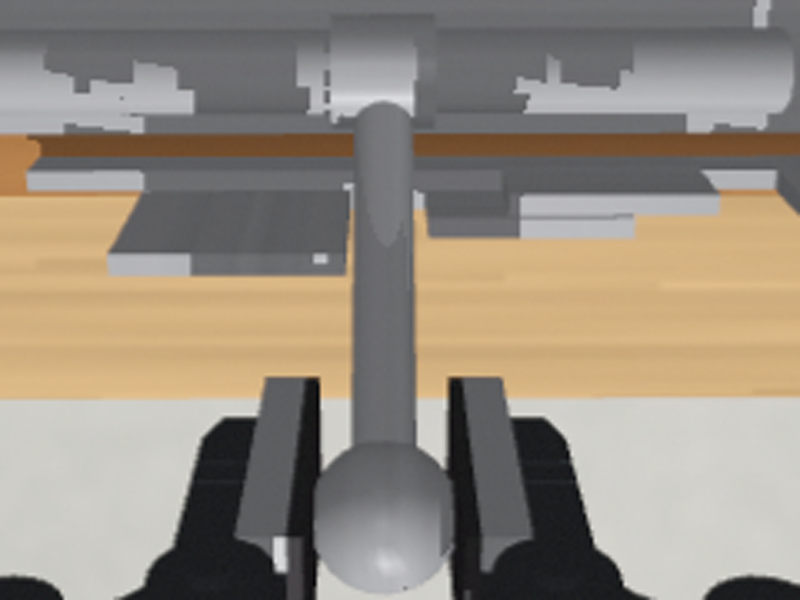

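The stem (353–415) sits between the far horn edge (348) and the land edge (425). Allowing for depth, it is about 0.5 mm too far toward +y. I'll nudge it back and lower gently.

>>> jog_arm --steps '[{"wx": 0,"wy": 0,"wz": 0,"tx": 0,"ty": 0.02,"tz": 0,"claw": 0.83},{"wx": 0,"wy": 0,"wz": 0,"tx": -0.15,"ty": 0,"tz": 0.176,"claw": 0.83},{"wx": 0,"wy": 0,"wz": 0,"tx": -0.14,"ty": 0,"tz": 0.191,"claw": 0.83},{"wx": 0,"wy": 0,"wz": 0,"tx": -0.03,"ty": 0,"tz": 0.05,"claw": 0.83},{"wx": 0,"wy": 0,"wz": 0,"tx": -0.03,"ty": 0,"tz": 0.05,"claw": 0.83},{"wx": 0,"wy": 0,"wz": 0,"tx": 0,"ty": 0,"tz": 0,"claw": 0.83}]'

```text
time_s: 7.32
tool_pos: [0.5424, -0.0189, 0.0845]
tool_rot: [-0.0, 1.0, 0.02, 0.0]
wrist_force: [2.7, 1.0, -0.8]
finger_gap: 0.0158
gripper_force: 19.6
```

>>> jog_arm --steps '[{"wx": 0,"wy": 0,"wz": 0,"tx": -0.03,"ty": 0,"tz": 0.05,"claw": 0.83},{"wx": 0,"wy": 0,"wz": 0,"tx": -0.03,"ty": 0,"tz": 0.05,"claw": 0.83},{"wx": 0,"wy": 0,"wz": 0,"tx": 0,"ty": 0,"tz": 0,"claw": 0.83}]'

```text
time_s: 7.57
tool_pos: [0.5409, -0.0191, 0.082]
tool_rot: [0.0, 1.0, 0.021, 0.0]
wrist_force: [2.6, 1.7, -0.5]
finger_gap: 0.0159
gripper_force: 19.6
```

```bash
python3 -c "
from h import *
st()"
```

```text
t 7.57 grasp pt in H mm [-53.   50.5  30.6] F_H [ 2.6  1.6 -0.5] gap 0.015923274378047143 19.631868302822113
tool axes in H [[1.0, -0.003, 0.0], [-0.003, -1.0, -0.0], [0.0, 0.0, -1.0]]
```

Now below land level with no resistance. Continuing.

>>> jog_arm --steps '[{"wx": 0,"wy": 0,"wz": 0,"tx": -0.09,"ty": -0.012,"tz": 0.196,"claw": 0.83},{"wx": 0,"wy": 0,"wz": 0,"tx": -0.082,"ty": 0,"tz": 0.226,"claw": 0.83},{"wx": 0,"wy": 0,"wz": 0,"tx": -0.03,"ty": 0,"tz": 0.116,"claw": 0.83},{"wx": 0,"wy": 0,"wz": 0,"tx": -0.03,"ty": 0,"tz": 0.116,"claw": 0.83},{"wx": 0,"wy": 0,"wz": 0,"tx": 0,"ty": 0,"tz": 0,"claw": 0.83}]'

```text
time_s: 7.98
tool_pos: [0.5344, -0.0192, 0.065]
tool_rot: [0.0, 1.0, 0.021, -0.001]
wrist_force: [0.5, -1.6, 1.2]
finger_gap: 0.0162
gripper_force: 19.8
```

>>> jog_arm --steps '[{"wx": 0,"wy": 0,"wz": 0,"tx": -0.018,"ty": 0,"tz": 0.118,"claw": 0.83},{"wx": 0,"wy": 0,"wz": 0,"tx": -0.018,"ty": 0,"tz": 0.118,"claw": 0.83},{"wx": 0,"wy": 0,"wz": 0,"tx": 0,"ty": 0,"tz": 0.08,"claw": 0.83},{"wx": 0,"wy": 0,"wz": 0,"tx": 0,"ty": 0,"tz": 0,"claw": 0.83}]'

```text
time_s: 8.32
tool_pos: [0.5337, -0.019, 0.0573]
tool_rot: [-0.0, 1.0, 0.021, -0.001]
wrist_force: [-0.7, -0.9, 0.9]
finger_gap: 0.0165
gripper_force: 19.8
```

```bash
python3 -c "
from h import *
st()"
```

```text
t 8.32 grasp pt in H mm [-60.1  50.9   5.9] F_H [-0.7 -0.8  0.9] gap 0.016464305197530442 19.805145263671875
tool axes in H [[1.0, -0.003, -0.001], [-0.003, -1.0, 0.0], [-0.001, -0.0, -1.0]]
```

>>> jog_arm --steps '[{"wx": 0,"wy": 0,"wz": 0,"tx": 0,"ty": 0,"tz": 0.08,"claw": 0.83},{"wx": 0,"wy": 0,"wz": 0,"tx": 0,"ty": 0,"tz": 0,"claw": 0.75},{"wx": 0,"wy": 0,"wz": 0,"tx": 0,"ty": 0,"tz": 0,"claw": 0.6},{"wx": 0,"wy": 0,"wz": 0,"tx": 0,"ty": 0,"tz": 0,"claw": 0.6},{"wx": 0,"wy": 0,"wz": 0,"tx": 0,"ty": 0,"tz": -0.5,"claw": 0.6},{"wx": 0,"wy": 0,"wz": 0,"tx": 0,"ty": 0,"tz": -1,"claw": 0.6},{"wx": 0,"wy": 0,"wz": 0,"tx": 0,"ty": 0,"tz": -1,"claw": 0.6},{"wx": 0,"wy": 0,"wz": 0,"tx": 0,"ty": 0,"tz": -0.5,"claw": 0.6},{"wx": 0,"wy": 0,"wz": 0,"tx": 0,"ty": 0,"tz": 0,"claw": 0.6},{"wx": 0,"wy": 0,"wz": 0,"tx": 0,"ty": 0,"tz": 0,"claw": 0.6}]'

```text
time_s: 9.15
tool_pos: [0.535, -0.0192, 0.1322]
tool_rot: [0.0, 1.0, 0.021, 0.001]
wrist_force: [-1.2, 0.0, -1.1]
finger_gap: 0.0343
gripper_force: 0.0
```

```bash
python3 - <<'E'
from h import *
st(); im,d,P=cap('wrist','w7')
cv2.imwrite('pics/w7b.png',cv2.resize(im[:,:,::-1],(800,600),interpolation=cv2.INTER_CUBIC))
z=load('w7'); g=np.load('H.npz'); d=z['d']; K=z['K']; v,u=np.mgrid[:420,:560]
p=np.stack([(u-K[0,2])/K[0,0]*d,(v-K[1,2])/K[1,1]*d,d],-1)
W=p@z['T'][:3,:3].T+z['T'][:3,3]; O=g['O']
H=np.stack([(W-O)@g['ex'],(W-O)@g['ey'],W[...,2]-O[2]],-1)*1e3
m=(d>0)&(abs(H[...,1]-51)<13)&(H[...,2]>-7)&(H[...,2]<25)
for x in(-30,-40,-48,-60):
    q=H[m&(abs(H[...,0]-x)<1.5)]; print(x,'top z',q[:,2].max().round(1),'y',q[:,1].min().round(1),q[:,1].max().round(1))
E
```

```text
t 9.15 grasp pt in H mm [-58.9  50.7  80.8] F_H [-1.2  0.1 -1.1] gap 0.03429313723768516 0.0
tool axes in H [[1.0, -0.003, 0.003], [-0.003, -1.0, -0.001], [0.003, 0.001, -1.0]]
-30 top z 4.9 y 47.6 54.9
-40 top z 4.5 y 47.5 55.0
-48 top z 4.0 y 47.5 55.0
-60 top z 8.9 y 42.9 60.4
```

View pics/w7b.png

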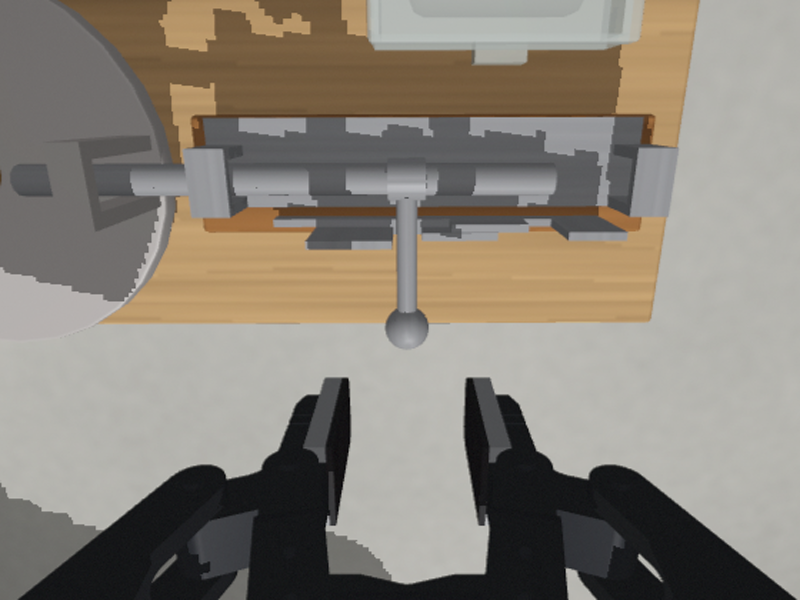

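The handle lies level (stem top at +4 to 5 mm, ball top at +8.9 mm) in the far notch at about 51 mm. The bolt runs through the keeper at (70,180), and the gripper is clear of everything.

```bash
python3 -c "
from plant import robot
print(robot.sign_off())"
```

```text
the job is handed in; nothing more can be done
None
```

The carousel is locked: the bolt is through the keeper, slid about 51 mm, the handle lies level in the far notch, and the gripper is clear. I've handed the job in, but the sign-off gave no verdict.

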